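Slot the bauble dish into its storage bay

TASK

Pick up the blue dish by its wooden arch handle, with the red ball loose in it, and slide it low, handle pointing straight in, through the gap between the two front posts of the wooden bay to the middle of the bay. Then, in the air and keeping the dish level and the ball in its middle all the while, turn it a quarter turn so that the handle lies across the bay and its two ears are behind the posts. Finish while still holding it there, level and slightly clear of the bay floor and touching nothing of the bay, ready for a mat to be slipped under; leave the other things on the counter alone.

Things in the scene. Friction and masses are not known exactly. Their poses are not given: they have to be found in the camera images.
- dish: Blue round dish, 0.35 kg, 124 mm across, 26 mm high, inside a shallow cone (14 degrees) around a flat middle 24 mm across, 5 mm above the underside. Flat ears along its own x reach 90 mm either side of centre, 18-24 mm up, 36 mm wide. An arch handle runs from ear to ear, at its top a wooden bar. Origin: centre of underside; z up. Half a turn makes no difference.
- dish_grip (a point): Centre of the light-wood bar atop the dish's arch handle: 90 mm long (along the dish's x), 12 mm wide (y), 16 mm high; 112 mm straight above the dish's origin; axes as the dish's. Steel legs slope down from it to the ears.
- ball_center (a point): Centre of the red ball, 40 mm diameter, 30 g, resting loose in the flat middle of the dish (its centre 25 mm above the dish's underside). It rolls freely, up the dish's cone if the dish is jerked or tilted.
- bay: Wooden bay fixed to the counter, open-topped, front facing about -y, towards the dish. Its x axis points inwards from the front, y across; origin on the counter under its centre. Inside 214 x 214 mm (x, y within 107 mm), floor 8 mm thick; walls 10 mm thick, 60 mm high at back and sides. In front (x -107 to -117 mm) two posts, 60 mm high, leave a 150 mm gap (y within 75 mm).
- jar: clear storage jar with blue cap, 76 mm diameter, 120 mm tall; origin at the centre of its underside; to be left alone
- can: green-labelled food can, 66 mm diameter, 100 mm tall; origin at the centre of its underside; to be left alone
- jarlid: orange jar lid lying flat, 60 mm diameter, 12 mm high, between dish and bay; origin at the centre of its underside; to be left alone
- spatula: kitchen spatula lying flat near the robot; origin at the centre of its underside; to be left alone
- mug: blue mug, 80 mm diameter, 90 mm tall, beyond the dish; origin at the centre of its underside; to be left alone
- basket: green open basket 150 x 200 mm, 85 mm high, right of the dish; origin at the centre of its underside; to be left alone
Mind the look-alikes: they are no part of the job. Leave any pink look-alike of the dish alone.

How it is judged:
On the way, in this order (a step that is already met when the one before it is completed fails the run):
1. the dish is lifted clear of the counter in the fingers (contact force between dish and the fingers above 1 N and height (world z) of dish above 0.012 m), for 0.1 s.
2. the dish is passing low through the front gap, handle in line with the bay's inward direction (contact force between dish and the fingers above 1 N and x of dish in the frame of bay between -0.19 and -0.06 m and y of dish in the frame of bay between -0.03 and 0.03 m and z of dish in the frame of bay between 0 and 0.055 m and angle between the x axis of dish and the x axis of bay, either way round below 0.35 rad), for 0.1 s.
3. the dish is in the middle of the bay, handle still pointing in (contact force between dish and the fingers above 1 N and x of dish in the frame of bay between -0.03 and 0.03 m and y of dish in the frame of bay between -0.03 and 0.03 m and z of dish in the frame of bay between 0 and 0.055 m and angle between the x axis of dish and the x axis of bay, either way round below 0.35 rad), for 0.05 s.
4. the dish is being turned in the air, clear of the bay (contact force between dish and the fingers above 1 N and x of dish in the frame of bay between -0.03 and 0.03 m and y of dish in the frame of bay between -0.03 and 0.03 m and z of dish in the frame of bay between 0.009 and 0.055 m and angle between the x axis of dish and the x axis of bay, either way round between 0.5 and 1.2 rad and contact force between dish and bay below 0.3 N), for 0.05 s.
At the end, for the whole second after the job is handed in: The dish is held still in the fingers within 15 mm of the bay's middle in x and y, underside 3 to 42 mm above the bay floor, not touching the bay, handle across the bay within 8 degrees, level within 5.7 degrees, ball within 22 mm of the dish's middle (contact force between dish and the fingers above 1 N and x of dish in the frame of bay between -0.015 and 0.015 m and y of dish in the frame of bay between -0.015 and 0.015 m and z of dish in the frame of bay between 0.011 and 0.05 m and angle between the x axis of dish and the y axis of bay, either way round below 0.14 rad and angle between dish's own z axis and vertical below 0.1 rad and contact force between dish and bay below 0.2 N and horizontal distance between ball_center and dish_grip below 0.022 m and z of ball_center in the frame of dish below 0.035 m and linear speed of dish below 0.02 m/s); the arm keeps its last pose, push and grip.
It fails at once if the ball leaves the middle of the dish (more than 32 mm off centre) (horizontal distance between ball_center and dish above 0.032 m).
It fails at once if the dish is tipped more than 14 degrees (angle between dish's own z axis and vertical above 0.25 rad).
It fails at once if the dish strikes the bay hard (over 20 N) (contact force between dish and bay above 20 N).
It fails at once if another thing on the counter is moved more than 25 mm (distance of any of jar, can, jarlid, spatula, mug, basket from where it was at the start of the episode above 0.025 m).
It also fails if it takes over 51 s, if anything falls off the work surface, if the arm or the gripper's body presses on something with over 40 N, if the wrist force passes 120 N, or if a joint passes its speed limit or range.

ROBOT

A 6-joint arm with a two-finger parallel gripper is mounted at the origin on the work surface. World frame = base frame: x ahead of the robot, y to its left, z up, the work surface at z = 0. Lengths are in m, angles in rad, forces in N, time in s.
With the tool pointing down it reaches from about 0.425 to 0.95 m from the base axis. Payload 3.5 kg.
Tool frame: the origin (TCP) lies at the very end of the fingers, on their centre line; the grasp point (between the pads) lies 19 mm behind it; z points along the fingers, y is the line along which they close (so a half turn about z gives the same grasp; the last joint's range is limited). The gripper opens to 85 mm and grips with 20 to 120 N. Pads are 22 mm wide; open, the fingers measure 114 mm over their backs; the gripper's body (76 mm by 85 mm) begins 54 mm behind the grasp point. The pads swing forward as they close: fully open they stand 13 mm farther back than shut.
Start: joints at [-0.15, 0.286, 1.577, -0, 1.279, -0.15], TCP at [0.675, 0, 0.231] pointing down, gripper open.
Joint ranges: [-2.77, 2.77], [-0.9, 2.22], [0.21, 2.48], [-1.53, 4.67], [0.24, 2.81], [-2.84, 2.84]. Speed limits (rad/s): [2.79, 2.79, 3.14, 3.14, 3.14, 3.14].

INTERFACE

Orientations are given as a unit quaternion [x, y, z, w].
In Python, from plant import get_state, read_camera, sign_off, recognise gives the robot as it stands.
- The arm moves only by the tool arm_command, never from a script. Its argument "steps" is a list of rows, each an object with "translation": the shift along the tool's x, y, z scaled (see below), a list of three; "twist": the turn, a rotation vector about the tool's x, y, z scaled (see below), a list of three; "fingers": the opening, from -1 (shut) to 1 (fully open). In form: [{"translation": [x, y, z], "twist": [rx, ry, rz], "fingers": fingers}, ...]. A call has 1 to 5 rows; each row is the pose to reach, as a shift and turn from the pose commanded when the call began, along the tool's axes at that moment; what a row does not reach only later rows make up. The controller multiplies each number of a shift by 75 cm and each number of a turn by 60 degrees. A row lasts 1/8 s, in which the tool goes at most 62.5 mm and 10.7 degrees, less where a joint would pass 70% of its speed; a pose out of reach is approached as far as the arm can. A call with a number of a shift or a turn outside -1 to 1 is refused whole. A call with a gripper value outside its range is refused whole. The fingers move at their own pace and stop on an object; "grip_force" is the grip in N (left out, the last holds). Time passes only in rows, so rows that repeat a pose let the fingers close. It gives the time, the measured TCP pose, the force, the opening and the grip force at its end, in the units of the state.
- get_state(): the state, without advancing time (a new reading comes with each control period).
- read_camera(name): name is "scene" or "side" or "wrist"; returns a dict with "pixels" (420x560x3 uint8, red, green, blue), "K" (3x3 intrinsics, pixels), "R" (3x3) and "t" (3): a world point X has camera coordinates R X + t; the wrist camera has in their place "T_tool_cam" (4x4, takes a point from camera to tool coordinates, whose origin is the TCP and whose axes are the flange's). Camera axes: x right, y down, z forward; pixel columns grow to the right and rows downward; lengths in m; the calibration is good to about 2 mm. A picture is of the moment at which its call begins: read the wrist's pose just before it. There is no depth.
- sign_off(): hands the job in; it is judged then, once.
Trained networks look in a picture, given as the dict that the camera call returned (one of the last four; its "shot" number tells which), for a name from the list of things; names that differ only in an ending like _2 or _b are one class to them, and where a whole thing is asked for, a point or a joint stands for the part that bears it (a point fixed in the world has none). Each returns a list of dicts, best first, with "conf" (0 to 1); they miss things now and then, are a little off and sometimes report something else, mostly with a low value. They report only what shows in the picture. A call takes as long as a camera call. They do not tell look-alikes from the thing itself.
- recognise(picture, query): "point" ([row, column] in pixels, amid what is visible of it).
The state is a dict: "time": time; "qpos": joint angles; "dq": joint speeds; "joint_efforts": joint torques, N m; "eef_pos": TCP position; "tcp_rot": TCP orientation; "contact_force": force on the tool from outside, world axes, zero at the start; "wrist_torque": the same for the moment, N m; "opening": opening from 0.0 (shut) to 1.0 (fully open); "finger_force": force on a finger pad.
Only numpy, scipy, OpenCV 4.12 (cv2) and the standard library are available. Lean on these libraries where they do the work, as an engineer would, in place of code of your own. Each camera call takes 0.05 s, during which the arm holds its last target. There are 200 camera calls.

## Working session

There is one attempt and no reset: what is moved stays moved. The work goes in short steps, Python scripts to look and compute and a tool call to move; the robot and the scene stay as the last step left them, time stands still between calls to the robot, and variables do not carry over. Pictures are saved under pics/ and viewed, at most 10 in all, crops included, and the job is handed in when it is done.

Besides the shell and the picture viewer there is one more tool, called after "Call:" as name(argument=value, ...) on one line, values as JSON. arm_command: Moves the arm, as the interface text tells. Shifts and turns lie within -1 to 1; 1 stands for 75 cm of shift or 60 degrees of turn. Its arguments: {"type":"object","properties":{"steps":{"type":"array"},"grip_force":{"type":"number"}},"required":["steps"]}

```bash
mkdir -p pics; ls
python3 - <<'E'
from plant import *
import cv2,numpy as np
s=get_state();print(s)
ims=[]
for n in ["scene","side"]:
    p=read_camera(n);print(n,p["K"],p["R"],p["t"])
    for q in ["dish","dish_grip","ball_center","bay","jarlid"]:
        print(q,[(np.round(r["point"]).tolist(),round(r["conf"],2)) for r in recognise(p,q)[:3]])
    cv2.imwrite(f"pics/{n}0.png",cv2.cvtColor(p["pixels"],cv2.COLOR_RGB2BGR))
p=read_camera("wrist");print(p["K"],p["T_tool_cam"])
E
```

```text
pics
{'time': 0.0, 'qpos': array([-1.49972940e-01,  2.87216392e-01,  1.57817398e+00, -1.21527108e-05,
        1.27859367e+00, -1.49997175e-01]), 'dq': array([-0.00010474,  0.00099707,  0.00035977,  0.00051689,  0.00166317,
        0.00161333]), 'joint_efforts': array([-1.79628755e-04, -4.05981302e+01, -2.92628127e+01, -1.54224781e-04,
        5.81841552e-03,  3.74769741e-06]), 'eef_pos': array([6.74344978e-01, 1.43902533e-04, 2.29914986e-01]), 'tcp_rot': array([ 0.70709646,  0.70711609, -0.00071434, -0.00095888]), 'contact_force': array([-0.05422205,  1.22085985, -0.38994361]), 'wrist_torque': array([-0.00500754,  0.00922256,  0.00894436]), 'finger_force': 0.0, 'opening': 1.0024533046418864}
scene [[422.42475837   0.         278.10265441]
 [  0.         422.42475837 203.7151718 ]
 [  0.           0.           1.        ]] [[ 0.81063281  0.58509453 -0.02321293]
 [ 0.37074453 -0.54353391 -0.75307329]
 [-0.45323607  0.60185985 -0.65752702]] [-0.31084721 -0.19046534  1.50190908]
dish [([207.0, 162.0], 0.85), ([149.0, 289.0], 0.82), ([242.0, 253.0], 0.67)]
dish_grip [([208.0, 164.0], 0.84
[... 390 characters left out ...]
134   0.64070561 -0.71676629]] [-0.48396373  0.14954266  1.46011608]
dish [([306.0, 217.0], 0.8), ([191.0, 204.0], 0.67), ([256.0, 295.0], 0.61)]
dish_grip [([358.0, 273.0], 0.93), ([306.0, 215.0], 0.93), ([189.0, 207.0], 0.69)]
ball_center [([256.0, 298.0], 0.58)]
bay [([159.0, 264.0], 0.55)]
jarlid []
[[343.28329237   0.         281.28573898]
 [  0.         343.28329237 211.35034309]
 [  0.           0.           1.        ]] [[-2.23516885e-04 -9.62492333e-01 -2.71308788e-01  6.84184534e-02]
 [ 9.99999962e-01 -2.58444933e-04  9.30098536e-05 -5.46721689e-04]
 [-1.59639653e-04 -2.71308757e-01  9.62492355e-01 -1.42684430e-01]
 [ 0.00000000e+00  0.00000000e+00  0.00000000e+00  1.00000000e+00]]
```

View pics/scene0.png

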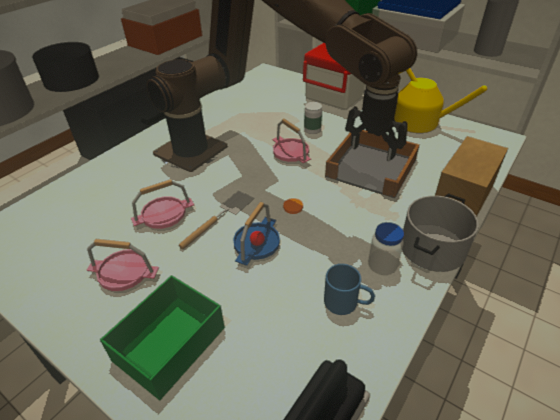

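View pics/side0.png

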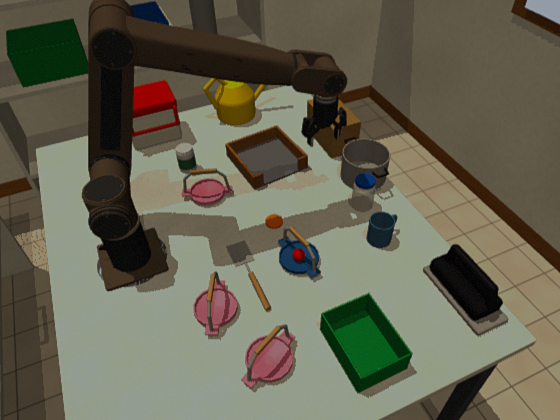

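The candidates for the dish in the scene view (col,row) are pink at (291,150), (162,208) and (122,268), and blue with the red ball at (257,240). I choose the blue one, and will check it with a close crop and measure.

```bash
cat > h.py <<'E'
from plant import *
import cv2,numpy as np
def tri(a,ua,b,ub):
    P=[p["K"]@np.c_[p["R"],p["t"]] for p in (a,b)]
    X=cv2.triangulatePoints(P[0],P[1],np.float64(ua).reshape(2,1),np.float64(ub).reshape(2,1)).ravel()
    return X[:3]/X[3]
def onz(p,u,z):
    d=p["R"].T@np.linalg.inv(p["K"])@np.r_[u,1.]; c=-p["R"].T@p["t"]
    return c+d*(z-c[2])/d[2]
def proj(p,X):
    q=p["K"]@(p["R"]@X+p["t"]); return q[:2]/q[2]
def blob(p,lo,hi,box):
    x0,y0,x1,y1=box
    h=cv2.cvtColor(p["pixels"],cv2.COLOR_RGB2HSV)[y0:y1,x0:x1]
    m=cv2.inRange(h,np.array(lo),np.array(hi))
    n,l,s,c=cv2.connectedComponentsWithStats(m); i=1+np.argmax(s[1:,4])
    return c[i]+[x0,y0],s[i,4],(l==i)
E
python3 - <<'E'
from h import *
a=read_camera("scene");b=read_camera("side")
A=cv2.cvtColor(a["pixels"],cv2.COLOR_RGB2BGR);B=cv2.cvtColor(b["pixels"],cv2.COLOR_RGB2BGR)
def c(I,x,y,w,h): return cv2.resize(I[y:y+h,x:x+w],(400,300),interpolation=cv2.INTER_CUBIC)
cv2.imwrite("pics/c.png",np.vstack([np.hstack([c(A,217,195,80,60+15)[:, :],c(B,260,215,80,75)]),np.hstack([c(A,320,110,120,90),c(B,215,112,104,78)])]))
ba=blob(a,(0,150,90),(6,255,255),(230,215,285,270));bb=blob(b,(0,150,90),(6,255,255),(270,230,330,280))
print(ba[:2],bb[:2],tri(a,ba[0],b,bb[0]))
wa=blob(a,(10,90,110),(25,255,255),(235,200,275,240));wb=blob(b,(10,90,110),(25,255,255),(275,220,325,265))
print(wa[:2],wb[:2],tri(a,wa[0],b,wb[0]))
E
```

```text
(array([256.63120567, 237.87943262]), np.int32(141)) (array([297.575 , 254.2875]), np.int32(80)) [ 0.47741708 -0.22702331  0.02513199]
(array([253.9266055 , 212.77981651]), np.int32(109)) (array([298.57471264, 235.47126437]), np.int32(87)) [ 0.47814763 -0.23096449  0.11872559]
```

View pics/c.png

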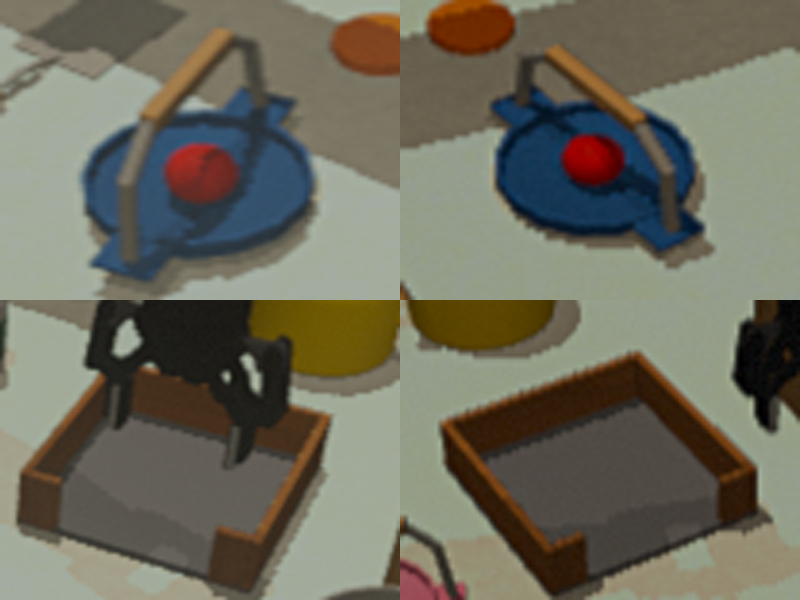

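The crop confirms a blue dish with the red ball and arch handle. Its bar runs (247,218)-(261,202) in scene and (291,225)-(308,239) in side. The bay's top corners are readable in both views, and its gap is toward the dish.

Run:
```python
from h import *
from scipy.optimize import least_squares
a=read_camera("scene");b=read_camera("side")
for p,box in((a,(235,200,275,240)),(b,(275,220,325,265))):
    c,n,m=blob(p,(10,90,110),(25,255,255),box)
    ys,xs=np.nonzero(m); Q=np.array([onz(p,(x+box[0],y+box[1]),.114)[:2] for x,y in zip(xs,ys)])
    w,v=np.linalg.eigh(np.cov((Q-Q.mean(0)).T)); d=v[:,1]
    print("bar",Q.mean(0),np.degrees(np.arctan2(d[1],d[0])),np.sqrt(w*12))
D=.117
obs=[(a,(-D,D),(326,160.4)),(a,(-D,-D),(398.6,182.9)),(a,(D,-D),(419,144.5)),
(b,(-D,D),(254.8,177)),(b,(D,D),(226.2,144)),(b,(D,-D),(276.9,125.8)),(b,(-D,-D),(307.3,155.4))]
def f(v):
    c,s=np.cos(v[2]),np.sin(v[2])
    return np.concatenate([proj(p,np.r_[v[0]+c*q[0]-s*q[1],v[1]+s*q[0]+c*q[1],.06])-u for p,q,u in obs])
r=least_squares(f,[.7,.1,1.57]);print(r.x,np.degrees(r.x[2]),r.fun.round(1))
for q in ["jarlid","jar","mug","can"]:
    for p in(a,b):
        for k in recognise(p,q)[:2]: print(q,k["conf"],onz(p,k["point"][::-1],.01 if q=="jarlid" else .05).round(3))
```

```text
bar [ 0.47451837 -0.22652379] 102.39779680158429 [0.01149106 0.09062751]
bar [ 0.47974825 -0.22620476] 101.44390420136742 [0.01145418 0.08954025]
[0.57643453 0.26105462 1.68911042] 96.77889844288588 [-0.5  1.6  0.1  0.3  1.  -0.5 -1.2  0.6 -1.3 -0.4 -0.  -1.1  1.2  0. ]
jarlid 0.78 [ 0.49  -0.059  0.01 ]
jarlid 0.73 [0.257 0.399 0.01 ]
jarlid 0.62 [ 0.472 -0.04   0.01 ]
jar 0.94 [ 0.789 -0.08   0.05 ]
jar 0.86 [ 0.793 -0.094  0.05 ]
mug 0.57 [ 0.761 -0.263  0.05 ]
mug 0.63 [ 0.752 -0.252  0.05 ]
can 0.75 [0.292 0.346 0.05 ]
can 0.55 [0.294 0.375 0.05 ]
```

Call:
arm_command(steps=[{"translation":[-0.06,-0.053,0],"twist":[0,0,-0.05],"fingers":1},{"translation":[-0.12,-0.106,0],"twist":[0,0,-0.1],"fingers":1},{"translation":[-0.18,-0.158,0],"twist":[0,0,-0.15],"fingers":1},{"translation":[-0.24,-0.211,0],"twist":[0,0,-0.2],"fingers":1},{"translation":[-0.301,-0.263,0],"twist":[0,0,-0.2],"fingers":1}], grip_force=60)

```text
time: 1.88
eef_pos: [0.4764, -0.2269, 0.2317]
tcp_rot: [0.629, 0.777, -0.0, 0.001]
contact_force: [-0.1, -0.5, 0.9]
opening: 0.997
finger_force: 0.0
```

Call:
arm_command(steps=[{"translation":[0,0,0],"twist":[0,0,0],"fingers":1},{"translation":[0,0,0],"twist":[0,0,0],"fingers":1}])

```text
time: 2.12
eef_pos: [0.4778, -0.2258, 0.2316]
tcp_rot: [0.63, 0.777, 0.0, 0.0]
contact_force: [0.2, -0.3, -0.8]
opening: 1.001
finger_force: 0.0
```

```bash
cat >> h.py <<'E'
from scipy.spatial.transform import Rotation as Ro
def wrist():
    s=get_state(); p=read_camera("wrist")
    T=np.eye(4);T[:3,:3]=Ro.from_quat(s["tcp_rot"]).as_matrix();T[:3,3]=s["eef_pos"]
    C=np.linalg.inv(T@p["T_tool_cam"]); p["R"]=C[:3,:3];p["t"]=C[:3,3]; return s,p
E
python3 - <<'E'
from h import *
s,p=wrist(); print(s["time"],s["eef_pos"],Ro.from_quat(s["tcp_rot"]).as_matrix().round(3))
cv2.imwrite("pics/w1.png",cv2.cvtColor(p["pixels"],cv2.COLOR_RGB2BGR))
c,n,m=blob(p,(10,90,110),(25,255,255),(0,0,560,420))
ys,xs=np.nonzero(m); Q=np.array([onz(p,(x,y),.12)[:2] for x,y in zip(xs,ys)])
w,v=np.linalg.eigh(np.cov((Q-Q.mean(0)).T)); d=v[:,1]
print("bar",c,n,Q.mean(0),np.degrees(np.arctan2(d[1],d[0])),np.sqrt(w*12))
c,n,m=blob(p,(0,150,90),(6,255,255),(0,0,560,420));print("ball",c,n,onz(p,c,.025))
E
```

```text
2.125 [ 0.47778306 -0.22582138  0.23157125] [[-0.207  0.978  0.001]
 [ 0.978  0.207  0.   ]
 [-0.     0.001 -1.   ]]
bar [315.12240803  12.52909699] 1495 [ 0.47158106 -0.09070363] -168.2406908670323 [0.0168089  0.03538315]
ball [270.13157895 187.13815789] 152 [ 0.46684776 -0.23207636  0.025     ]
```

View pics/w1.png

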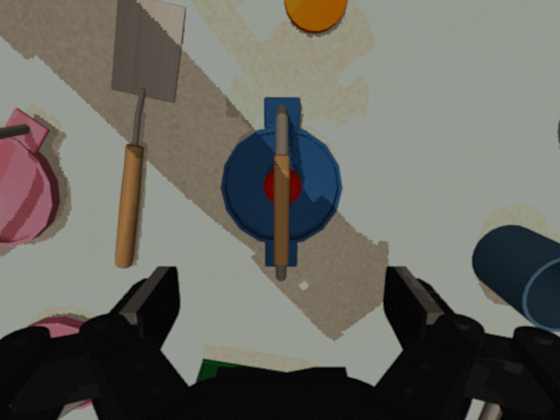

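The wrist view shows the bar nearly vertical at column 282, rows 153-262, with the ball beneath it at (283,185). The blob code had picked the orange lid instead, so I'm restricting the box.

Run:
```python
from h import *
s,p=wrist()
c,n,m=blob(p,(8,90,70),(25,255,255),(260,130,305,290))
ys,xs=np.nonzero(m); Q=np.array([onz(p,(x+260,y+130),.12)[:2] for x,y in zip(xs,ys)])
w,v=np.linalg.eigh(np.cov((Q-Q.mean(0)).T)); d=v[:,1]
e=(Q-Q.mean(0))@d
print("bar",c,n,Q.mean(0),(Q.mean(0)+d*(e.max()+e.min())/2),np.degrees(np.arctan2(d[1],d[0])),np.sqrt(w*12))
R=Ro.from_quat(s["tcp_rot"]).as_matrix(); print(R.T@(np.r_[Q.mean(0),.093]-s["eef_pos"])/.75)
h=cv2.cvtColor(p["pixels"],cv2.COLOR_RGB2HSV)
c,n,m=blob(p,(100,120,30),(125,255,255),(205,85,355,280))
ys,xs=np.nonzero(m);k=(ys+85>135)&(ys+85<235)
for r in range(140,235,10):
    q=xs[ys+85==r]+205
    print(r,q.min(),q.max(),onz(p,((q.min()+q.max())/2,r),.022)[:2].round(4))
```

```text
bar [280.50553506 208.24354244] 1626 [ 0.47734082 -0.22677617] [ 0.47797531 -0.22986186] 101.61936098496551 [0.01124419 0.08818102]
[-0.00173588 -0.0015961   0.18463913]
140 244 316 [ 0.4673 -0.1827]
150 234 327 [ 0.4699 -0.1923]
160 228 333 [ 0.472  -0.2022]
170 224 337 [ 0.4741 -0.2123]
180 222 339 [ 0.4763 -0.2225]
190 222 340 [ 0.479  -0.2328]
200 224 337 [ 0.4807 -0.2434]
210 227 335 [ 0.4835 -0.254 ]
220 234 328 [ 0.4858 -0.2649]
230 242 319 [ 0.4877 -0.2761]
```

Call:
arm_command(steps=[{"translation":[-0.001,-0.001,0.05],"twist":[0,0,0],"fingers":1},{"translation":[-0.002,-0.001,0.1],"twist":[0,0,0],"fingers":1},{"translation":[-0.002,-0.001,0.14],"twist":[0,0,0],"fingers":1},{"translation":[-0.002,-0.001,0.17],"twist":[0,0,0],"fingers":1},{"translation":[-0.002,-0.001,0.185],"twist":[0,0,0],"fingers":1}])

```text
time: 2.85
eef_pos: [0.4774, -0.2258, 0.091]
tcp_rot: [0.628, 0.778, -0.0, -0.001]
contact_force: [-0.0, 1.1, 0.2]
opening: 1.004
finger_force: 0.0
```

Call:
arm_command(steps=[{"translation":[0,0,0],"twist":[0,0,0],"fingers":0.3},{"translation":[0,0,0],"twist":[0,0,0],"fingers":0},{"translation":[0,0,0],"twist":[0,0,0],"fingers":-0.3},{"translation":[0,0,0],"twist":[0,0,0],"fingers":-0.5},{"translation":[0,0,0],"twist":[0,0,0],"fingers":-0.6}], grip_force=40)

```text
time: 3.48
eef_pos: [0.4774, -0.2275, 0.093]
tcp_rot: [0.629, 0.777, 0.0, 0.0]
contact_force: [-0.0, 0.6, -0.5]
opening: 0.198
finger_force: 0.0
```

Call:
arm_command(steps=[{"translation":[0,0,0],"twist":[0,0,0],"fingers":-0.65},{"translation":[0,0,0],"twist":[0,0,0],"fingers":-0.7},{"translation":[0,0,0],"twist":[0,0,0],"fingers":-0.75},{"translation":[0,0,0],"twist":[0,0,0],"fingers":-0.85},{"translation":[0,0,0],"twist":[0,0,0],"fingers":-1}])

```text
time: 4.1
eef_pos: [0.4776, -0.2273, 0.0927]
tcp_rot: [0.629, 0.777, 0.0, 0.0]
contact_force: [0.4, 0.8, 0.3]
opening: 0.129
finger_force: 39.8
```

Call:
arm_command(steps=[{"translation":[0,0,0],"twist":[0,0,0],"fingers":-1},{"translation":[0,0,0],"twist":[0,0,0],"fingers":-1},{"translation":[0,0,0],"twist":[0,0,0],"fingers":-1}], grip_force=60)

```text
time: 4.47
eef_pos: [0.4776, -0.2274, 0.0928]
tcp_rot: [0.629, 0.777, 0.0, 0.0]
contact_force: [1.5, 1.2, 1.6]
opening: 0.127
finger_force: 61.0
```

Call:
arm_command(steps=[{"translation":[0,0,-0.006],"twist":[0,0,0],"fingers":-1},{"translation":[0,0,-0.018],"twist":[0,0,0],"fingers":-1},{"translation":[0,0,-0.032],"twist":[0,0,0],"fingers":-1},{"translation":[0,0,-0.046],"twist":[0,0,0],"fingers":-1},{"translation":[0,0,-0.053],"twist":[0,0,0],"fingers":-1}])

```text
time: 5.1
eef_pos: [0.4777, -0.2277, 0.1336]
tcp_rot: [0.629, 0.777, -0.0, 0.001]
contact_force: [0.0, -0.7, -3.2]
opening: 0.129
finger_force: 60.1
```

```bash
cat > st.py <<'E'
from h import *
s,p=wrist();R=Ro.from_quat(s["tcp_rot"]).as_matrix()
print(s["time"],s["eef_pos"].round(4),R.round(3).tolist(),s["contact_force"].round(1),s["finger_force"])
h=p["pixels"]
c,n,m=blob(p,(0,150,70),(6,255,255),(180,60,400,300))
c2,n2,m2=blob(p,(100,120,30),(125,255,255),(150,30,410,330))
z=s["eef_pos"][2]-.093
b=onz(p,c,z+.025); print("ball tool",(R.T@(b-s["eef_pos"])).round(4),c,n)
ys,xs=np.nonzero(m2);print("dish px",xs.min()+150,xs.max()+150,ys.min()+30,ys.max()+30)
E
python3 st.py
python3 - <<'E'
from h import *
p=read_camera("scene")
cv2.imwrite("pics/l.png",cv2.cvtColor(cv2.resize(p["pixels"][180:270,180:300],(640,480)),cv2.COLOR_RGB2BGR))
# path numbers
s=get_state();R=Ro.from_quat(s["tcp_rot"]).as_matrix()
th=np.radians(96.8);B=np.array([.5765,.261]);ix=np.array([np.cos(th),np.sin(th)])
for x in(-.25,-.19,0): 
    g=np.r_[B+ix*x,s["eef_pos"][2]]; print(x,g,(R.T@(g-s["eef_pos"])/.75).round(4))
E
```

```text
5.1 [ 0.4777 -0.2277  0.1336] [[-0.208, 0.978, 0.001], [0.978, 0.208, -0.001], [-0.001, 0.001, -1.0]] [ 0.  -0.7 -3.2] 60.10279297828674
ball tool [-0.0016  0.0143  0.068 ] [304.32933105 227.33447684] 583
dish px 185 378 83 296
-0.25 [0.60610099 0.01275862 0.1334267 ] [ 2.781e-01  2.340e-01 -1.000e-04]
-0.19 [0.59899675 0.07233655 0.1334267 ] [ 3.577e-01  2.413e-01 -2.000e-04]
0 [0.5765    0.261     0.1334267] [ 6.100e-01  2.642e-01 -6.000e-04]
```

View pics/l.png

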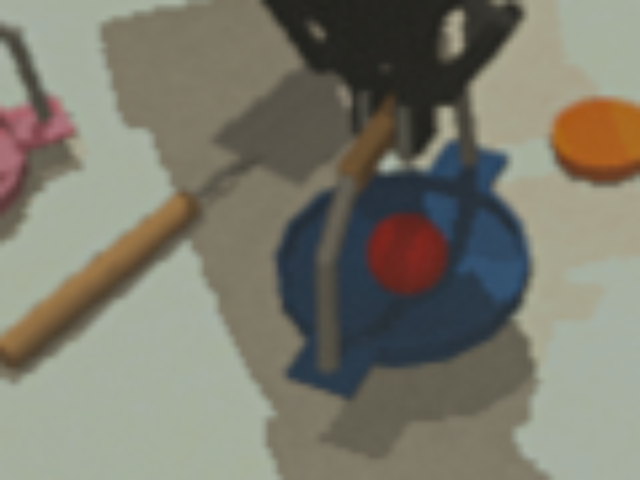

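Call:
arm_command(steps=[{"translation":[0.003,0.0026,0],"twist":[0,0,0.01],"fingers":-1},{"translation":[0.0092,0.0077,0],"twist":[0,0,0.03],"fingers":-1},{"translation":[0.0184,0.0155,0],"twist":[0,0,0.05],"fingers":-1},{"translation":[0.0296,0.0249,0],"twist":[0,0,0.07],"fingers":-1},{"translation":[0.0408,0.0343,0],"twist":[0,0,0.087],"fingers":-1}])

```text
time: 5.82
eef_pos: [0.4962, -0.1912, 0.1318]
tcp_rot: [0.665, 0.747, 0.0, -0.001]
contact_force: [-0.2, 0.8, -4.2]
opening: 0.129
finger_force: 60.1
```

Call:
arm_command(steps=[{"translation":[0.0131,0.0092,0],"twist":[0,0,0],"fingers":-1},{"translation":[0.0263,0.0183,0],"twist":[0,0,0],"fingers":-1},{"translation":[0.0394,0.0275,0],"twist":[0,0,0],"fingers":-1},{"translation":[0.0525,0.0366,0],"twist":[0,0,0],"fingers":-1},{"translation":[0.0657,0.0458,0],"twist":[0,0,0],"fingers":-1}])

```text
time: 6.45
eef_pos: [0.5248, -0.1383, 0.1323]
tcp_rot: [0.664, 0.748, 0.0, 0.0]
contact_force: [-0.4, 0.4, -4.9]
opening: 0.127
finger_force: 60.1
```

Call:
arm_command(steps=[{"translation":[0.0131,0.0092,0],"twist":[0,0,0],"fingers":-1},{"translation":[0.0263,0.0183,0],"twist":[0,0,0],"fingers":-1},{"translation":[0.0394,0.0275,0],"twist":[0,0,0],"fingers":-1},{"translation":[0.0525,0.0366,0],"twist":[0,0,0],"fingers":-1},{"translation":[0.0657,0.0458,0],"twist":[0,0,0],"fingers":-1}])

```text
time: 7.08
eef_pos: [0.5531, -0.0854, 0.1323]
tcp_rot: [0.664, 0.748, 0.0, 0.0]
contact_force: [0.4, 0.5, -4.4]
opening: 0.127
finger_force: 60.1
```

Call:
arm_command(steps=[{"translation":[0.0131,0.0092,0],"twist":[0,0,0],"fingers":-1},{"translation":[0.0263,0.0183,0],"twist":[0,0,0],"fingers":-1},{"translation":[0.0394,0.0275,0],"twist":[0,0,0],"fingers":-1},{"translation":[0.0525,0.0366,0],"twist":[0,0,0],"fingers":-1},{"translation":[0.0657,0.0458,0],"twist":[0,0,0],"fingers":-1}])

```text
time: 7.7
eef_pos: [0.5814, -0.0324, 0.1323]
tcp_rot: [0.664, 0.748, 0.0, -0.0]
contact_force: [-0.5, -0.8, -4.1]
opening: 0.128
finger_force: 60.1
```

Call:
arm_command(steps=[{"translation":[0.013,0.009,0],"twist":[0,0,0],"fingers":-1},{"translation":[0.026,0.018,0],"twist":[0,0,0],"fingers":-1},{"translation":[0.036,0.0265,0],"twist":[0,0,0],"fingers":-1},{"translation":[0.043,0.0335,0],"twist":[0,0,0],"fingers":-1},{"translation":[0.047,0.0385,0],"twist":[0,0,0],"fingers":-1}])

```text
time: 8.32
eef_pos: [0.6058, 0.0056, 0.1323]
tcp_rot: [0.664, 0.748, -0.0, 0.0]
contact_force: [0.8, -0.7, -3.8]
opening: 0.128
finger_force: 60.1
```

Call:
arm_command(steps=[{"translation":[0.001,0.001,0],"twist":[0,0,0],"fingers":-1},{"translation":[0.001,0.001,0],"twist":[0,0,0],"fingers":-1}])

```text
time: 8.57
eef_pos: [0.6061, 0.006, 0.1322]
tcp_rot: [0.664, 0.748, -0.0, -0.0]
contact_force: [-0.3, -1.1, -4.0]
opening: 0.125
finger_force: 60.1
```

```bash
python3 st.py
python3 - <<'E'
from h import *
a=read_camera("scene");b=read_camera("side");s,w=wrist()
A,B,W=[cv2.cvtColor(p["pixels"],cv2.COLOR_RGB2BGR) for p in(a,b,w)]
cv2.imwrite("pics/m.png",np.vstack([np.hstack([cv2.resize(A[90:210,300:460],(400,300),interpolation=2),cv2.resize(B[90:210,200:360],(400,300),interpolation=2)]),np.hstack([cv2.resize(W,(400,300),interpolation=3),np.zeros((300,400,3),np.uint8)])]))
E
```

```text
8.575 [0.6061 0.006  0.1322] [[-0.118, 0.993, -0.0], [0.993, 0.118, -0.0], [-0.0, -0.0, -1.0]] [-0.3 -1.1 -4. ] 60.07855296134949
ball tool [-0.0016  0.0142  0.068 ] [304.19210054 227.25314183] 557
dish px 185 378 84 296
```

View pics/m.png

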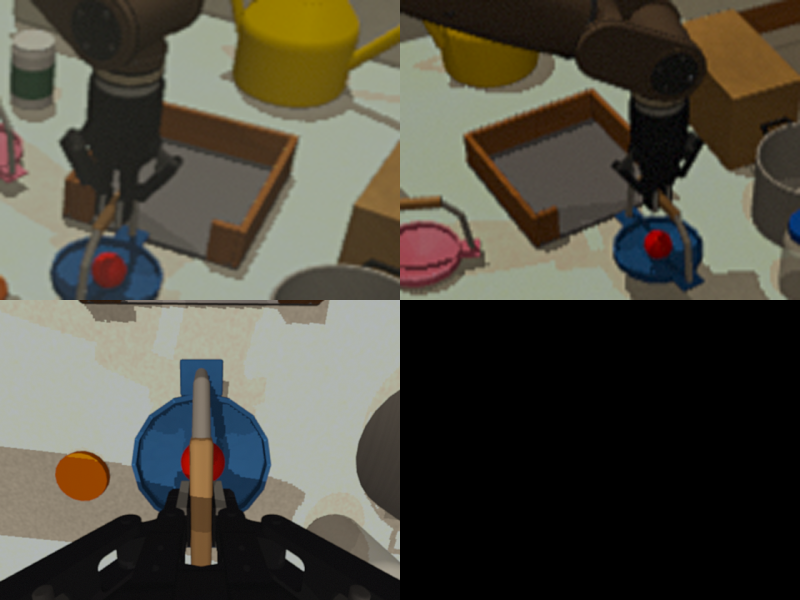

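The ball is centred and the dish is level just before the gap, with the posts showing at the top of the wrist view. I'll move in 55 mm and measure the gap there.

Call:
arm_command(steps=[{"translation":[0.005,0,0],"twist":[0,0,0],"fingers":-1},{"translation":[0.017,0,0],"twist":[0,0,0],"fingers":-1},{"translation":[0.033,0,0],"twist":[0,0,0],"fingers":-1},{"translation":[0.05,0,0],"twist":[0,0,0],"fingers":-1},{"translation":[0.064,0,0],"twist":[0,0,0],"fingers":-1}])

```text
time: 9.4
eef_pos: [0.6003, 0.0551, 0.1323]
tcp_rot: [0.664, 0.748, 0.0, -0.0]
contact_force: [-1.2, 0.2, -4.8]
opening: 0.129
finger_force: 60.1
```

Call:
arm_command(steps=[{"translation":[0.007,0,0],"twist":[0,0,0],"fingers":-1},{"translation":[0.009,0,0],"twist":[0,0,0],"fingers":-1},{"translation":[0.009,0,0],"twist":[0,0,0],"fingers":-1}])

```text
time: 9.78
eef_pos: [0.5998, 0.0604, 0.1323]
tcp_rot: [0.664, 0.748, -0.0, 0.0]
contact_force: [0.3, 0.3, -4.9]
opening: 0.127
finger_force: 60.1
```

Run:
```python
from h import *
s,w=wrist();print(s["eef_pos"])
cv2.imwrite("pics/w2.png",cv2.cvtColor(cv2.resize(w["pixels"][0:210],(800,300)),cv2.COLOR_RGB2BGR))
```

```text
[0.59976225 0.06038193 0.13234232]
```

View pics/w2.png

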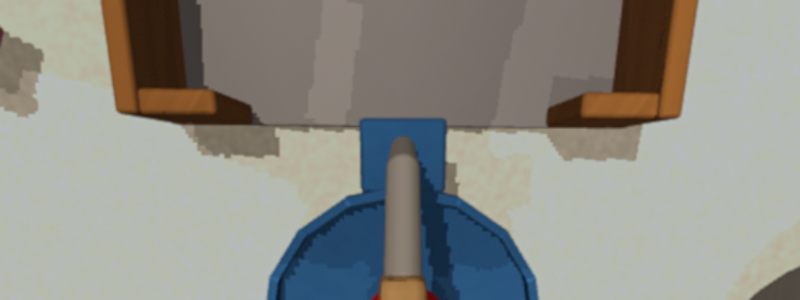

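The posts' top front corners are at (119,112), (217,114), (582,118) and (680,117) in the crop. The gap centre is about column 400, and the dish is at 403.

Run:
```python
from h import *
from scipy.optimize import least_squares
s,w=wrist();R=Ro.from_quat(s["tcp_rot"]).as_matrix()
obs=[((-.117,.117,.06),(119,112)),((-.117,.075,.06),(217,114)),((-.117,-.075,.06),(582,118)),((-.117,-.117,.06),(680,117)),
((-.117,.075,0.004),(252,124)),((-.117,-.075,0.004),(548,127)),((-.107,.075,.06),(213,90)),((-.107,-.075,.06),(584,94)),((-.107,.107,.06),(137,88)),((-.107,-.107,.06),(657,93))]
def f(v):
    c,t=np.cos(v[2]),np.sin(v[2])
    return np.concatenate([proj(w,np.r_[v[0]+c*q[0]-t*q[1],v[1]+t*q[0]+c*q[1],q[2]])-np.array(u)*.7 for q,u in obs])
r=least_squares(f,[.5765,.261,1.69]);print(r.x,np.degrees(r.x[2]),r.fun.reshape(-1,2).round(1).tolist())
g=np.r_[r.x[:2],s["eef_pos"][2]];print(R.T@(g-s["eef_pos"])/.75)
```

```text
[0.57506243 0.26294801 1.67976705] 96.24356271536884 [[-3.3, 1.2], [-0.3, 0.5], [-0.7, 0.1], [1.9, 1.5], [2.5, 0.7], [-3.3, 0.5], [0.9, -1.1], [-0.3, -1.4], [-1.2, -0.3], [3.7, -0.2]]
[ 2.72267726e-01 -8.77336989e-04 -6.25686182e-05]
```

Call:
arm_command(steps=[{"translation":[0.005,0,0],"twist":[0,0,0.002],"fingers":-1},{"translation":[0.017,0,0],"twist":[0,0,0.004],"fingers":-1},{"translation":[0.033,0,0],"twist":[0,0,0.006],"fingers":-1},{"translation":[0.049,-0.0005,0],"twist":[0,0,0.008],"fingers":-1},{"translation":[0.065,-0.001,0],"twist":[0,0,0.008],"fingers":-1}])

```text
time: 10.5
eef_pos: [0.5929, 0.11, 0.1323]
tcp_rot: [0.667, 0.745, 0.0, -0.0]
contact_force: [0.0, 0.4, -4.6]
opening: 0.131
finger_force: 60.1
```

Call:
arm_command(steps=[{"translation":[0.016,0,0],"twist":[0,0,0],"fingers":-1},{"translation":[0.032,0,0],"twist":[0,0,0],"fingers":-1},{"translation":[0.048,0,0.001],"twist":[0,0,0],"fingers":-1},{"translation":[0.064,0,0.002],"twist":[0,0,0],"fingers":-1},{"translation":[0.08,0,0.003],"twist":[0,0,0],"fingers":-1}])

```text
time: 11.12
eef_pos: [0.5865, 0.1692, 0.1299]
tcp_rot: [0.667, 0.745, -0.0, -0.0]
contact_force: [-0.3, -0.5, -3.6]
opening: 0.13
finger_force: 60.1
```

Call:
arm_command(steps=[{"translation":[0.016,0,0],"twist":[0,0,0],"fingers":-1},{"translation":[0.032,0,0],"twist":[0,0,0],"fingers":-1},{"translation":[0.048,0,0.001],"twist":[0,0,0],"fingers":-1},{"translation":[0.064,0,0.002],"twist":[0,0,0],"fingers":-1},{"translation":[0.08,0,0.003],"twist":[0,0,0],"fingers":-1}])

```text
time: 11.75
eef_pos: [0.5799, 0.2289, 0.1277]
tcp_rot: [0.667, 0.745, -0.0, -0.0]
contact_force: [0.2, 0.4, -4.1]
opening: 0.132
finger_force: 60.1
```

Call:
arm_command(steps=[{"translation":[0.016,0,0],"twist":[0,0,0],"fingers":-1},{"translation":[0.029,0,0],"twist":[0,0,0],"fingers":-1},{"translation":[0.038,0,0],"twist":[0,0,0],"fingers":-1},{"translation":[0.044,0,0],"twist":[0,0,0],"fingers":-1},{"translation":[0.047,0,0],"twist":[0,0,0],"fingers":-1}])

```text
time: 12.38
eef_pos: [0.5762, 0.2633, 0.1278]
tcp_rot: [0.667, 0.745, -0.0, 0.0]
contact_force: [0.1, 0.6, -4.1]
opening: 0.125
finger_force: 60.1
```

Call:
arm_command(steps=[{"translation":[0,0,0],"twist":[0,0,0],"fingers":-1},{"translation":[0,0,0],"twist":[0,0,0],"fingers":-1},{"translation":[0,0,0],"twist":[0,0,0],"fingers":-1}])

```text
time: 12.75
eef_pos: [0.5762, 0.2629, 0.1279]
tcp_rot: [0.667, 0.745, -0.0, 0.0]
contact_force: [-0.4, -0.2, -4.8]
opening: 0.13
finger_force: 60.1
```

```bash
python3 st.py
python3 - <<'E'
from h import *
a=read_camera("scene");b=read_camera("side");s,w=wrist()
A,B,W=[cv2.cvtColor(p["pixels"],cv2.COLOR_RGB2BGR) for p in(a,b,w)]
print(s["qpos"])
cv2.imwrite("pics/n.png",np.vstack([np.hstack([cv2.resize(A[90:210,300:460],(400,300),interpolation=2),cv2.resize(B[90:210,200:360],(400,300),interpolation=2)]),np.hstack([cv2.resize(W,(400,300),interpolation=3),np.zeros((300,400,3),np.uint8)])]))
E
```

```text
12.75 [0.5762 0.2629 0.1279] [[-0.109, 0.994, 0.0], [0.994, 0.109, -0.0], [-0.0, 0.0, -1.0]] [-0.4 -0.2 -4.8] 60.08517622947693
ball tool [-0.0072  0.0142  0.068 ] [303.97968397 235.46049661] 443
dish px 184 378 83 296
[2.68212321e-01 2.96432398e-01 1.76281421e+00 8.95876534e-06
 1.08238522e+00 1.58484949e-01]
```

View pics/n.png

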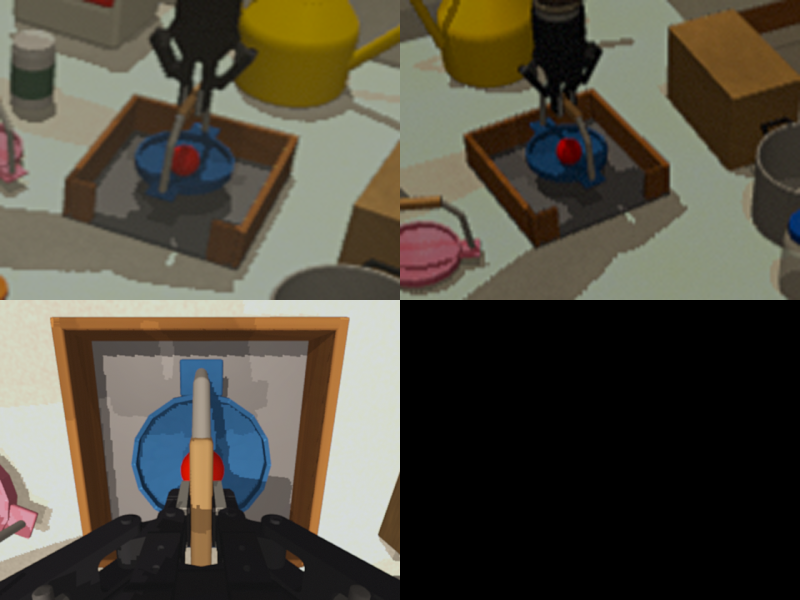

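The dish is centred in the bay and level, with the ball near the middle. Now the quarter turn.

Call:
arm_command(steps=[{"translation":[0,0,0],"twist":[0,0,0.02],"fingers":-1},{"translation":[0,0,0],"twist":[0,0,0.06],"fingers":-1},{"translation":[0,0,0],"twist":[0,0,0.12],"fingers":-1},{"translation":[0,0,0],"twist":[0,0,0.19],"fingers":-1},{"translation":[0,0,0],"twist":[0,0,0.26],"fingers":-1}])

```text
time: 13.58
eef_pos: [0.5762, 0.2631, 0.1278]
tcp_rot: [0.763, 0.646, 0.0, 0.0]
contact_force: [-0.5, 0.1, -4.5]
opening: 0.127
finger_force: 60.0
```

Call:
arm_command(steps=[{"translation":[0,0,0],"twist":[0,0,0.07],"fingers":-1},{"translation":[0,0,0],"twist":[0,0,0.14],"fingers":-1},{"translation":[0,0,0],"twist":[0,0,0.21],"fingers":-1},{"translation":[0,0,0],"twist":[0,0,0.28],"fingers":-1},{"translation":[0,0,0],"twist":[0,0,0.35],"fingers":-1}])

```text
time: 14.2
eef_pos: [0.5762, 0.2632, 0.1279]
tcp_rot: [0.868, 0.496, 0.0, 0.0]
contact_force: [-0.1, 0.0, -4.4]
opening: 0.128
finger_force: 60.0
```

Call:
arm_command(steps=[{"translation":[0,0,0],"twist":[0,0,0.07],"fingers":-1},{"translation":[0,0,0],"twist":[0,0,0.14],"fingers":-1},{"translation":[0,0,0],"twist":[0,0,0.21],"fingers":-1},{"translation":[0,0,0],"twist":[0,0,0.28],"fingers":-1},{"translation":[0,0,0],"twist":[0,0,0.35],"fingers":-1}])

```text
time: 14.82
eef_pos: [0.5762, 0.2631, 0.1278]
tcp_rot: [0.944, 0.33, 0.0, 0.0]
contact_force: [-0.3, -0.4, -4.5]
opening: 0.124
finger_force: 60.0
```

Call:
arm_command(steps=[{"translation":[0,0,0],"twist":[0,0,0.07],"fingers":-1},{"translation":[0,0,0],"twist":[0,0,0.14],"fingers":-1},{"translation":[0,0,0],"twist":[0,0,0.21],"fingers":-1},{"translation":[0,0,0],"twist":[0,0,0.28],"fingers":-1},{"translation":[0,0,0],"twist":[0,0,0.35],"fingers":-1}])

```text
time: 15.45
eef_pos: [0.5762, 0.2631, 0.1278]
tcp_rot: [0.988, 0.152, 0.0, 0.0]
contact_force: [-0.1, -0.3, -4.0]
opening: 0.132
finger_force: 60.0
```

Call:
arm_command(steps=[{"translation":[0,0,0],"twist":[0,0,0.06],"fingers":-1},{"translation":[0,0,0],"twist":[0,0,0.11],"fingers":-1},{"translation":[0,0,0],"twist":[0,0,0.15],"fingers":-1},{"translation":[0,0,0],"twist":[0,0,0.18],"fingers":-1},{"translation":[0,0,0],"twist":[0,0,0.19],"fingers":-1}])

```text
time: 16.08
eef_pos: [0.5762, 0.2631, 0.1279]
tcp_rot: [0.999, 0.055, 0.0, 0.0]
contact_force: [0.1, -0.5, -3.6]
opening: 0.132
finger_force: 60.1
```

Call:
arm_command(steps=[{"translation":[0,0,0],"twist":[0,0,0],"fingers":-1},{"translation":[0,0,0],"twist":[0,0,0],"fingers":-1},{"translation":[0,0,0],"twist":[0,0,0],"fingers":-1},{"translation":[0,0,0],"twist":[0,0,0],"fingers":-1},{"translation":[0,0,0],"twist":[0,0,0],"fingers":-1}])

```text
time: 16.7
eef_pos: [0.5761, 0.2631, 0.1278]
tcp_rot: [0.998, 0.055, -0.0, -0.0]
contact_force: [-0.1, -0.2, -5.4]
opening: 0.13
finger_force: 60.1
```

```bash
python3 st.py
python3 - <<'E'
from h import *
a=read_camera("scene");b=read_camera("side");s,w=wrist()
A,B,W=[cv2.cvtColor(p["pixels"],cv2.COLOR_RGB2BGR) for p in(a,b,w)]
ba=blob(a,(0,150,70),(6,255,255),(350,130,400,180));bb=blob(b,(0,150,70),(6,255,255),(240,125,300,180));print("ball",ba[:2],bb[:2],tri(a,ba[0],b,bb[0]))
cv2.imwrite("pics/o.png",np.vstack([np.hstack([cv2.resize(A[90:210,300:460],(400,300),interpolation=2),cv2.resize(B[90:210,200:360],(400,300),interpolation=2)]),np.hstack([cv2.resize(W,(400,300),interpolation=3),np.zeros((300,400,3),np.uint8)])]))
E
```

```text
16.7 [0.5761 0.2631 0.1278] [[0.994, 0.11, -0.0], [0.11, -0.994, 0.0], [-0.0, -0.0, -1.0]] [-0.1 -0.2 -5.4] 60.0527822971344
ball tool [-0.0075  0.0151  0.068 ] [304.12276786 235.53125   ] 448
dish px 184 378 83 296
ball (array([371.11881188, 151.82178218]), np.int32(101)) (array([264.        , 149.74576271]), np.int32(59)) [0.56776812 0.25936272 0.06195582]
```

View pics/o.png

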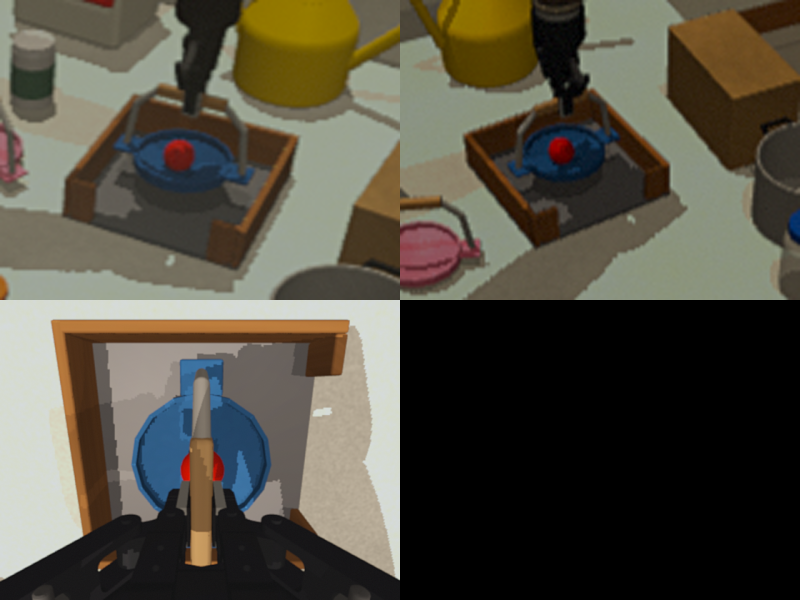

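The handle lies across the bay behind the posts, and the dish is centred, level and clear. The ball is about 8 mm off the middle, so I'm handing in.

```bash
python3 -c "from plant import *;print(sign_off())"
```

```text
the job is handed in; nothing more can be done
None
```

I handed the job in with the dish still held in the middle of the bay, level, its handle across the bay behind the posts and about 27 mm above the floor. The ball sat about 8 mm off the dish's middle at the last check, and no verdict was returned.

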